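# Reset the tripped furnace controller with the reset punch

### The arm

A 7-joint arm with a two-finger parallel gripper is mounted at the origin on the work surface. World frame = base frame: x ahead of the robot, y to its left, z up, the work surface at z = 0. Lengths are in m, angles in rad, forces in N, time in s.
With the tool pointing down it reaches from about 0.425 to 0.95 m from the base axis. Payload 4.7 kg.
Tool frame: the origin (TCP) lies at the very end of the fingers, on their centre line; the grasp point (between the pads) lies 19 mm behind it; y points along the fingers, z is the direction in which the jaws open and shut, and the axes are right-handed (so a half turn about y gives the same grasp; the last joint's range is limited). The gripper opens to 85 mm and grips with 20 to 120 N. Pads are 22 mm wide; open, the fingers measure 114 mm over their backs; the gripper's body (76 mm by 85 mm) begins 54 mm behind the grasp point. The pads swing forward as they close: fully open they stand 13 mm farther back than shut.
Start: joints at [-1.321, 0.469, -0.049, 1.532, 0.024, 1.141, -0.082], TCP at [0.186, 0.649, 0.231] pointing down, gripper open.
Joint ranges: [-2.59, 2.59], [-0.33, 1.99], [-1.39, 1.29], [0.1, 2.45], [-1.04, 4.18], [0.21, 1.99], [-2.66, 2.66]. Speed limits (rad/s): [2.57, 2.57, 3.14, 3.14, 3.14, 3.14, 3.14].

### API

Orientations are given as a unit quaternion [w, x, y, z].
In Python, from rig import manip gives the robot as it stands.
- The arm moves only by the tool apply_moves, never from a script. Its argument "steps" is a list of rows, each an object with "offset": the shift along the tool's x, y, z in m, a list of three; "rot": the turn, a rotation vector about the tool's x, y, z in rad, a list of three. A call has 1 to 20 rows; each row shifts and turns the pose as measured when the row begins, along the tool's axes as they then stand; what a row does not reach is not made up. A row lasts 1/8 s, in which the tool goes at most 62.5 mm and 10.7 degrees, less where a joint would pass 70% of its speed; a pose out of reach is approached as far as the arm can. A call with a gripper value outside its range is refused whole. "jaw" is the finger opening in m, from 0 to 0.0854, set as the call begins (left out, the last holds). The fingers move at their own pace and stop on an object; "squeeze" is the grip in N (left out, the last holds). Time passes only in rows, so rows that do not move let the fingers close. It gives the time, the measured TCP pose, the force and the opening at its end, in the units of the state.
- manip.state(): the state, without advancing time (a new reading comes with each control period).
- manip.grab_frame(name): name is "scene" or "top"; returns (picture, depth): 420x560x3 uint8, red, green, blue; 420x560 float32, m along the optical axis (not along the pixel's ray), 0 where there is no reading.
- manip.camera_info(name): a dict with "fx", "fy", "cx", "cy" (pixels), "rvec" (rotation vector, rad) and "tvec" (3), from world to camera coordinates, as OpenCV has them. Camera axes: x right, y down, z forward; pixel columns grow to the right and rows downward; lengths in m; the calibration is good to about 2 mm. A picture is of the moment at which its call begins. camera_info takes no time and is no camera call.
- manip.close_job(): hands the job in, once; it reports no verdict.
The state is a dict: "time": time; "qpos": joint angles; "dq": joint speeds; "effort": joint torques, N m; "tcp_pos": TCP position; "ee_rot": TCP orientation; "contact_force": force on the tool from outside, world axes, zero at the start; "moment": the same for the moment, N m; "finger_gap": finger opening in m.
Only numpy, scipy, OpenCV 4.12 (cv2) and the standard library are available. Lean on these libraries where they do the work, as an engineer would, in place of code of your own. Each camera call takes 0.05 s, during which the arm holds its last target.

### The job

The tube furnace controller has tripped. Take the reset punch out of its stand, push the sunken reset button on the controller with the big round dial all the way down with the punch's tip, and hold it there for a moment; then put the punch back upright, fully home, in the stand hole it came from. Do not press the button of the other controller, and leave the T-handled key that stands beside the punch where it is.

Things in the scene. Friction and masses are not known exactly. Their poses are not given: they have to be found in the camera images.
- punch: Reset punch: turned steel tool, upright, tip down, in a hole of the stand. Origin at the tip's end, z up along the tool, y along the stand's long side at the start. Tip 8 mm in diameter from 0 to 40 mm, guard disc 40 mm in diameter from 40 to 46 mm, plain round handle 22 mm in diameter from 46 to 110 mm (grip here, e.g. at 80). Seated, the guard rests on the stand and the origin is 20 mm above the table. 80 to 170 g.
- stand: Fixed grey plastic block 70 x 150 (y) x 60 mm high, origin under its middle. Two holes in its top at y = -40 and +40 mm hold the punch and the T-handled key, either way round: 22 mm in diameter, 50 mm deep, chamfered 4 mm, so the tip has 7 mm play all round. On the table 75 to 95 mm from its middle stand a ring (14 mm high, -x side) and a jar (60 mm high, +x side).
- tkey: T-handled key, a bystander that must stay where it is: steel tool in the stand's other hole, 80 mm from the punch. 12 mm shank, 36 mm shoulder disc on the stand's top, and a 70 mm cross bar at the top, about across the stand's long side, upper edge 121 mm above the table. Origin at its lower end, z up.
- reset (a joint): Travel of the reset button in m: 0 = up, 0.006 = all the way down. It moves straight down and springs back by itself; it starts to move at 1.5 N and is fully down at 5 N.
- reset_top (a point): Centre of the reset button's top face (moves with it): black plunger 21 mm in diameter in a round well 24 mm wide, at rest 8 mm below the controller's flat top and 67 mm above the table; press anywhere on it. The controller is a fixed white box 130 (x) x 150 x 75 mm high; its black dial (48 mm in diameter, 18 mm tall) lies 74 mm from the button. Axes as the box, z up; box middle at y = +42 mm.
- pump_button (a joint): Travel in m (0 = up, 0.006 = down) of the same kind of sunken button on the other controller, a white box of the same size with five vent slots and two small toggle levers (21 mm tall) instead of a dial. It must not be pressed. The two controllers and the stand lie in any order in a row across the table.
Things that resemble listed ones, but are neither listed nor needed, are in the scene too. Leave any orange or purple look-alike of the punch alone.

How it is judged:
On the way:
1. the reset button is held fully down with the punch's tip (value of joint reset above 0.0045 m and distance between punch and reset_top below 0.018 m), for 0.1 s.
At the end, for the whole second after the job is handed in: The reset button has sprung back up, and the punch stands at rest, upright (within 0.15 rad), fully home in the stand hole it came from (its tip within 14 mm of where it began) (distance of punch from where it was at the start of the episode below 0.014 m and angle between punch's own z axis and vertical below 0.15 rad and linear speed of punch below 0.02 m/s and value of joint reset below 0.0015 m); the robot touches nothing.
It fails at once if the other controller's button is pressed (more than 2 mm) (value of joint pump_button above 0.002 m).
It fails at once if the T-handled key is pulled out, moved more than 25 mm or tipped over (distance of tkey from where it was at the start of the episode above 0.025 m or angle between tkey's own z axis and vertical above 0.4 rad).
It also fails if it takes over 53 s, if anything falls off the work surface, if the arm or the gripper's body presses on something with over 40 N, if the wrist force passes 120 N, or if a joint passes its speed limit or range.

## Working session

There is one attempt and no reset: what is moved stays moved. The work goes in short steps, Python scripts to look and compute and a tool call to move; the robot and the scene stay as the last step left them, time stands still between calls to the robot, and variables do not carry over. Pictures are saved under pics/ and viewed, and the job is handed in when it is done.

Besides the shell and the picture viewer there is one more tool, called by a JSON object that holds its "api" and its "payload". apply_moves: Moves the arm, as the interface text tells. Its arguments: {"type":"object","properties":{"steps":{"type":"array"},"jaw":{"type":"number"},"squeeze":{"type":"number"}},"required":["steps"]}

```bash
mkdir -p pics; cat > h.py <<'E'
import numpy as np,cv2
from rig import manip
from scipy.spatial.transform import Rotation as R
def grab(n,tag):
    im,d=manip.grab_frame(n); np.savez(f'pics/{tag}.npz',im=im,d=d); cv2.imwrite(f'pics/{tag}.png',im[:,:,::-1]); return im,d
def load(tag):
    z=np.load(f'pics/{tag}.npz'); return z['im'],z['d']
def p2w(n,u,v,d):
    c=manip.camera_info(n); r=R.from_rotvec(np.ravel(c['rvec'])).as_matrix()
    p=np.array([(u-c['cx'])/c['fx']*d,(v-c['cy'])/c['fy']*d,d]); return r.T@(p-np.ravel(c['tvec']))
def p2z(n,u,v,z):
    a=p2w(n,u,v,.1);b=p2w(n,u,v,1.); return a+(b-a)*(z-a[2])/(b[2]-a[2])
def w2p(n,P):
    c=manip.camera_info(n); q=R.from_rotvec(np.ravel(c['rvec'])).as_matrix()@np.array(P)+np.ravel(c['tvec']); return q[0]/q[2]*c['fx']+c['cx'],q[1]/q[2]*c['fy']+c['cy'],q[2]
def crop(tag,u0,v0,u1,v1,k):
    im,_=load(tag); cv2.imwrite(f'pics/{tag}_c{u0}_{v0}.png',cv2.resize(im[v0:v1,u0:u1,::-1],None,fx=k,fy=k,interpolation=cv2.INTER_CUBIC))
E
python3 - <<'E'
from h import *
grab('scene','s0');grab('top','t0')
s=manip.state();print(s['time'],s['tcp_pos'],s['ee_rot'],s['contact_force'],s['finger_gap'])
for n in('scene','top'):
  c=manip.camera_info(n);r=R.from_rotvec(np.ravel(c['rvec'])).as_matrix();print(n,c['fx'],-r.T@np.ravel(c['tvec']),r[2])
E
```

```text
0.1 [0.18562394 0.64842206 0.2303335 ] [-0.6996114   0.7008884  -0.09829014  0.09817531] [0.08991158 0.51047074 0.1037595 ] 0.08524671730478289
scene 439.47467852027074 [1.08287859 0.37066354 0.84051685] [-0.54626009 -0.36951616 -0.75170321]
top 397.0251687257125 [0.4102401  0.01325509 0.91891234] [ 0.13026308 -0.02707365 -0.99110976]
```

```bash
ls; cat rig* 2>/dev/null | head -5
```

```text
h.py
pics
```

View pics/s0.png

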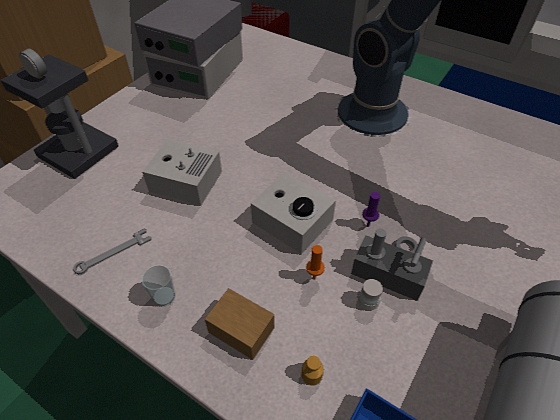

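View pics/t0.png

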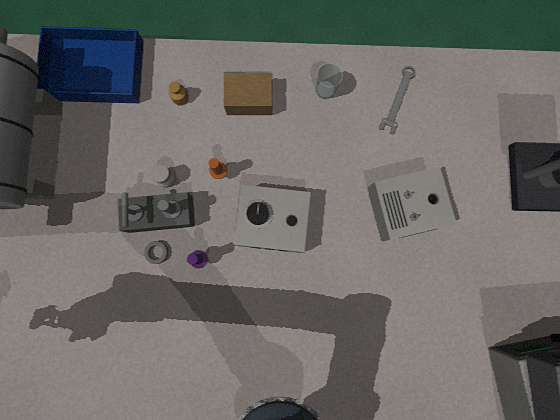

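The scene view shows the stand at (392,265), holding a round-handled grey tool at (378,240) and the T-key at (416,252). The dial box is at (293,212), with its button well at (280,194). The vent/toggle box is at (183,172). The arm is at the top centre.
Things that could be taken for the punch: grey in the stand (378,240), orange (316,260), purple (372,208), T-key (416,252). I choose the grey one at (378,240) and check it in a close crop.

```bash
python3 - <<'E'
from h import *
crop('s0',340,200,440,310,6)
crop('t0',105,160,325,270,3.6)
E
```

```text
(no output)
```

View pics/s0_c340_200.png

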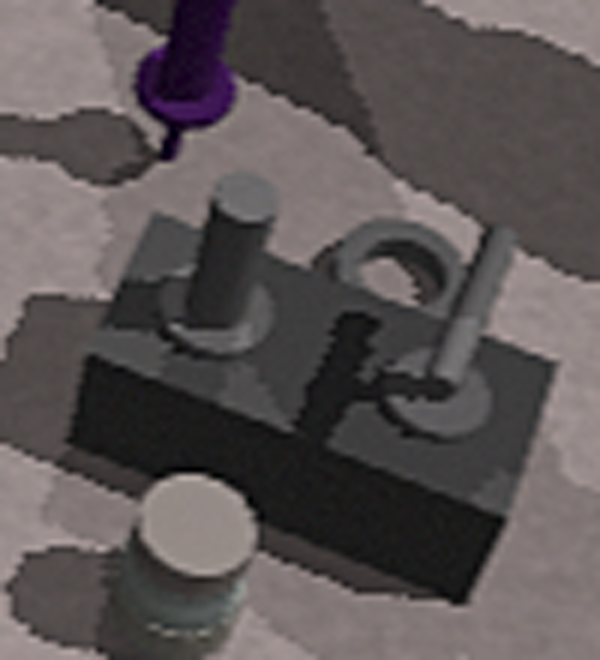

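View pics/t0_c105_160.png

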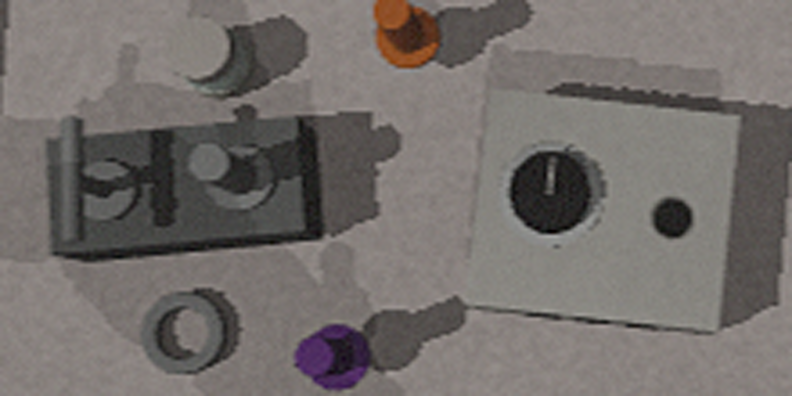

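The crop confirms a plain round handle with a guard disc in the stand, beside the T-key. In the top view the handle top is at about (163.1,205.3) and the button well at about (291.7,220.3). Now to measure them.

```bash
python3 - <<'E'
from h import *
crop('s0',245,170,345,255,8)
print('top handle',p2z('top',163.1-.5,205.3-.5,.130)); print('scene handle',p2z('scene',381-.5,232.8-.5,.130)); print('guard scene',p2z('scene',375.7,251.5,.066))
print('btn',p2z('top',291.2,219.8,.073))
for n,tag,boxs in(('top','t0',[(120,190,200,235),(235,180,310,255)]),('scene','s0',[(345,220,440,300),(245,170,345,255)])):
  im,d=load(tag)
  for u0,v0,u1,v1 in boxs:
    P=np.array([p2w(n,u,v,d[v,u]) for v in range(v0,v1) for u in range(u0,u1) if d[v,u]>0])
    for lo,hi in((.122,.14),(.105,.12),(.0555,.063),(.063,.0715),(.0715,.08),(.085,.1)):
      q=P[(P[:,2]>lo)&(P[:,2]<hi)]
      if len(q)>5:
        r=cv2.minAreaRect(q[:,:2].astype(np.float32)*1000); print(n,lo,hi,len(q),'mean',q.mean(0).round(4),'rect',np.round(r[0],1),np.round(r[1],1),round(r[2],1))
E
```

```text
top handle [0.51813141 0.24145191 0.13      ]
scene handle [0.51751874 0.24272765 0.13      ]
guard scene [0.51939856 0.24439335 0.066     ]
btn [ 0.49947652 -0.01702156  0.073     ]Traceback (most recent call last):
  File "<stdin>", line 8, in <module>
  File "h.py", line 9, in p2w
    c=manip.camera_info(n); r=R.from_rotvec(np.ravel(c['rvec'])).as_matrix()
ValueError: time passes only in moves, steps and waits
```

View pics/s0_c245_170.png

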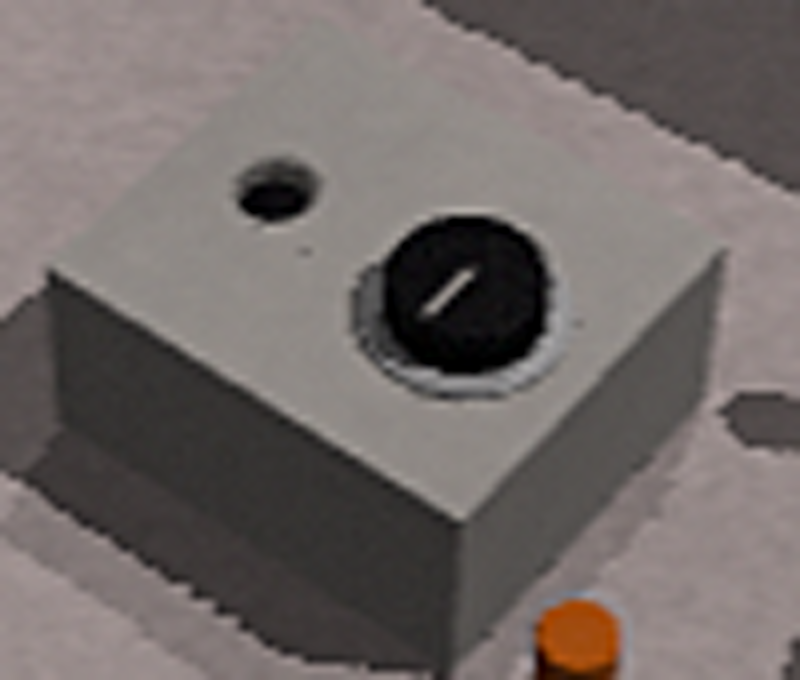

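```bash
python3 - <<'E'
s=open('h.py').read()
s=s.replace("def p2w","_c={}\ndef info(n):\n    if n not in _c: _c[n]=manip.camera_info(n)\n    return _c[n]\ndef p2w").replace("c=manip.camera_info(n);","c=info(n);")
open('h.py','w').write(s)
E
python3 - <<'E'
from h import *
print('btn scene',p2z('scene',279.1,193,.075)); print('btn top',p2z('top',291.2,219.8,.073))
for n,tag,boxs in(('top','t0',[(120,190,200,235),(235,180,310,255)]),('scene','s0',[(345,220,440,300),(245,170,345,255)])):
  im,d=load(tag)
  for u0,v0,u1,v1 in boxs:
    P=np.array([p2w(n,u,v,d[v,u]) for v in range(v0,v1) for u in range(u0,u1) if d[v,u]>0])
    for lo,hi in((.125,.14),(.105,.12),(.0555,.063),(.063,.0715),(.0715,.08),(.085,.1)):
      q=P[(P[:,2]>lo)&(P[:,2]<hi)]
      if len(q)>5:
        r=cv2.minAreaRect(q[:,:2].astype(np.float32)*1000); print(n,lo,hi,len(q),'mean',q.mean(0).round(4),'rect',np.round(r[0],1),np.round(r[1],1),round(r[2],1))
s=manip.state();m=R.from_quat(s['ee_rot'],scalar_first=True).as_matrix();print(m.round(3),s['tcp_pos'])
E
```

```text
btn scene [ 0.49786756 -0.0162178   0.075     ]
btn top [ 0.49947652 -0.01702156  0.073     ]
top 0.125 0.14 99 mean [0.5181 0.2401 0.1297] rect [518.1 240.6] [20.2 20.7] 17.1
top 0.105 0.12 163 mean [0.5098 0.3055 0.1168] rect [523.7 285.8] [ 67.1 100.7] 23.5
top 0.0555 0.063 1513 mean [0.5131 0.2733 0.0599] rect [514.2 279.6] [ 70.4 149.6] 6.8
top 0.063 0.0715 331 mean [0.5121 0.2774 0.0658] rect [513.5 279.2] [ 67.4 143.3] 5.2
top 0.0715 0.08 22 mean [0.5116 0.2676 0.0759] rect [511.2 274.4] [14.4 91.4] 6.6
top 0.085 0.1 36 mean [0.5117 0.2655 0.0923] rect [510.8 274.5] [16.2 92. ] 8.0
top 0.0555 0.063 21 mean [0.4754 0.0022 0.0589] rect [475.7  29.4] [121.3  77.7] 86.7
top 0.063 0.0715 112 mean [ 0.4963 -0.0055  0.0681] rect [501.  23.] [129.8 132.5] 88.5
top 0.0715 0.08 3692 mean [0.5016 0.0208 0.0751] rect [503.4  23. ] [149.9 130.2] 84.9
top 0.085 0.1 403 mean [0.5104 0.0542 0.0928] rect [510.5  54.6] [46.5 45.9] 45.1
scene 0.125 0.14 87 mean [0.5202 0.2452 0.1308] rect [528.7 279.2] [92.5 21.8] 74.7
scene 0.105 0.12 107 mean [0.5202 0.287  0.1156] rect [512.4 280.9] [73.2 96.
[... 194 characters left out ...]
15 0.08 27 mean [0.5259 0.2497 0.0759] rect [517.9 281.5] [ 9.1 90.4] 11.3
scene 0.085 0.1 45 mean [0.5259 0.2457 0.0931] rect [524.9 245.4] [10.9 21.6] 13.1
scene 0.105 0.12 91 mean [0.6126 0.1511 0.1106] rect [612.2 150.5] [20. 20.] 77.1
scene 0.0555 0.063 178 mean [0.5464 0.051  0.0594] rect [542.5  54.8] [ 97.5 197.8] 35.6
scene 0.063 0.0715 231 mean [0.5353 0.0353 0.0675] rect [504.7  27.1] [151.3 128.5] 85.1
scene 0.0715 0.08 2406 mean [0.5071 0.0263 0.0763] rect [502.4  25.9] [152.2 133.8] 84.8
scene 0.085 0.1 308 mean [0.5148 0.0598 0.0935] rect [558.3  93.4] [163.1  46.5] 37.3
[[ 0.961 -0.     0.275]
 [-0.275 -0.002  0.961]
 [ 0.    -1.    -0.002]] [0.18562394 0.64842206 0.2303335 ]
```

```bash
python3 - <<'E'
from h import *
print(w2p('scene',[.186,.649,.23]),w2p('top',[.186,.649,.23]))
im,d=load('t0')
for u,v in((5,60),(15,60),(10,120),(25,120),(5,180),(20,190),(20,205),(5,200)): print(u,v,d[v,u],p2w('top',u,v,d[v,u]).round(3))
im,d=load('s0')
for u,v in((545,300),(550,340),(520,330),(500,400),(550,400)): print(u,v,p2w('scene',u,v,d[v,u]).round(3))
E
```

```text
(np.float64(656.6622001855878), np.float64(178.30007609561844), np.float64(0.8460066443599339)) (np.float64(-123.56870481348057), np.float64(395.53826833697724), np.float64(0.6363655981021362))
5 60 0.74687004 [0.777 0.531 0.199]
15 60 0.7575783 [0.783 0.52  0.19 ]
10 120 0.7501722 [0.666 0.522 0.182]
25 120 0.7822921 [0.678 0.514 0.151]
5 180 0.7368355 [0.551 0.519 0.18 ]
20 190 0.77402353 [0.54  0.515 0.141]
20 205 0.7824687 [0.512 0.52  0.129]
5 200 0.7365215 [0.515 0.518 0.176]
545 300 [0.557 0.534 0.204]
550 340 [0.635 0.55  0.22 ]
520 330 [0.612 0.52  0.176]
500 400 [0.739 0.522 0.178]
550 400 [0.729 0.565 0.228]
```

{"api": "apply_moves", "payload": {"steps": [{"offset": [0, 0, 0], "rot": [0, 0.167, 0]}, {"offset": [0, 0, 0], "rot": [0, 0.167, 0]}, {"offset": [0, 0, 0], "rot": [0, 0.167, 0]}, {"offset": [0, 0, 0], "rot": [0, 0.167, 0]}, {"offset": [0, 0, 0], "rot": [0, 0.167, 0]}, {"offset": [0, 0, 0], "rot": [0, 0.167, 0]}, {"offset": [0, 0, 0], "rot": [0, 0.167, 0]}, {"offset": [0, 0, 0], "rot": [0, 0, 0]}], "jaw": 0.0854, "squeeze": 60}}

```text
time: 1.1
tcp_pos: [0.1847, 0.6456, 0.2251]
ee_rot: [-0.517, 0.525, -0.476, 0.48]
contact_force: [-0.8, -0.4, 0.5]
finger_gap: 0.0853
```

```bash
cat >> h.py <<'E'
def go(T,yaw=None):
    s=manip.state();m=R.from_quat(s['ee_rot'],scalar_first=True).as_matrix()
    print('t',s['time'],'tcp',np.round(s['tcp_pos'],4),'F',np.round(s['contact_force'],2),'gap',round(s['finger_gap'],4),'q',np.round(s['qpos'],2))
    print('zyaw',np.degrees(np.arctan2(m[1,2],m[0,2])).round(2),'ydir',m[:,1].round(4), 'zdir',m[:,2].round(3))
    # level turn: rotate so tool y is down, z dir at yaw
    if yaw is not None:
        z=np.array([np.cos(yaw),np.sin(yaw),0]);y=np.array([0,0,-1.]);x=np.cross(y,z)
        print('rot',R.from_matrix(m.T@np.c_[x,y,z]).as_rotvec().round(4))
    if T is not None: o=m.T@(np.array(T)-s['tcp_pos']);print('offset tool',o.round(4),np.linalg.norm(o).round(3))
E
python3 -c "
from h import *
go([.5185,.241,.23],np.radians(6.8))"
```

```text
t 1.1 tcp [0.1847 0.6456 0.2251] F [-0.84 -0.42  0.51] gap 0.0853 q [-1.5   0.48  0.21  1.55 -0.11  1.14 -1.18]
zyaw 4.94 ydir [-0.0028 -0.0114 -0.9999] zdir [ 0.996  0.086 -0.004]
rot [ 0.004  -0.0325  0.0111]
offset tool [ 0.4318 -0.0013  0.2977] 0.524
```

{"api": "apply_moves", "payload": {"steps": [{"offset": [0.04, 0, 0.027], "rot": [0, -0.03, 0.01]}, {"offset": [0.043, -0.001, 0.03], "rot": [0, 0, 0]}, {"offset": [0.043, -0.001, 0.03], "rot": [0, 0, 0]}, {"offset": [0.043, -0.001, 0.03], "rot": [0, 0, 0]}, {"offset": [0.043, -0.001, 0.03], "rot": [0, 0, 0]}, {"offset": [0.043, -0.001, 0.03], "rot": [0, 0, 0]}, {"offset": [0.043, -0.001, 0.03], "rot": [0, 0, 0]}, {"offset": [0.043, -0.001, 0.03], "rot": [0, 0, 0]}, {"offset": [0.04, -0.001, 0.03], "rot": [0, 0, 0]}, {"offset": [0.02, 0, 0.015], "rot": [0, 0, 0]}, {"offset": [0, 0, 0], "rot": [0, 0, 0]}]}}

```text
time: 2.48
tcp_pos: [0.5245, 0.2732, 0.2303]
ee_rot: [-0.535, 0.539, -0.46, 0.459]
contact_force: [-0.5, 0.2, 0.4]
finger_gap: 0.0853
```

```bash
python3 -c "
from h import *
go([.5185,.241,.155],np.radians(6.8))
grab('scene','s1');grab('top','t1')"
```

```text
t 2.475 tcp [0.5245 0.2732 0.2303] F [-0.52  0.18  0.44] gap 0.0853 q [-0.84  0.34  0.37  1.75 -0.14  1.07 -0.27]
zyaw 8.87 ydir [-0.0049 -0.0028 -1.    ] zdir [ 0.988  0.154 -0.005]
rot [0.0052 0.0362 0.0021]
offset tool [ 0.0308  0.0755 -0.0105] 0.082
```

View pics/s1.png

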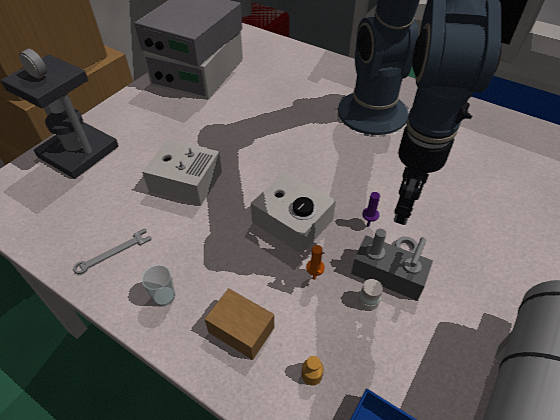

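The gripper hangs at (403,215), behind and above the punch (378,240), and nothing has moved. Next I centre over the punch and lower.

{"api": "apply_moves", "payload": {"steps": [{"offset": [0.02, 0, -0.007], "rot": [0.005, 0.036, 0.002]}, {"offset": [0.01, 0.01, -0.004], "rot": [0, 0, 0]}, {"offset": [0, 0.03, 0], "rot": [0, 0, 0]}, {"offset": [0, 0.025, 0], "rot": [0, 0, 0]}, {"offset": [0, 0, 0], "rot": [0, 0, 0]}]}}

```text
time: 3.2
tcp_pos: [0.5105, 0.2448, 0.1624]
ee_rot: [-0.531, 0.531, -0.468, 0.465]
contact_force: [-0.1, 0.2, 0.4]
finger_gap: 0.0851
```

```bash
python3 -c "
from h import *
go([.5185,.241,.081],np.radians(6.8))
grab('scene','s2');grab('top','t2');crop('s2',340,160,440,310,4);crop('t2',105,140,245,270,4)"
```

```text
t 3.2 tcp [0.5105 0.2448 0.1624] F [-0.12  0.24  0.39] gap 0.0851 q [-0.8   0.38  0.36  1.89 -0.17  0.91 -0.23]
zyaw 7.38 ydir [-0.0038  0.0022 -1.    ] zdir [ 0.992  0.128 -0.004]
rot [ 0.0035  0.0102 -0.0027]
offset tool [0.0051 0.0814 0.0077] 0.082
```

View pics/s2_c340_160.png

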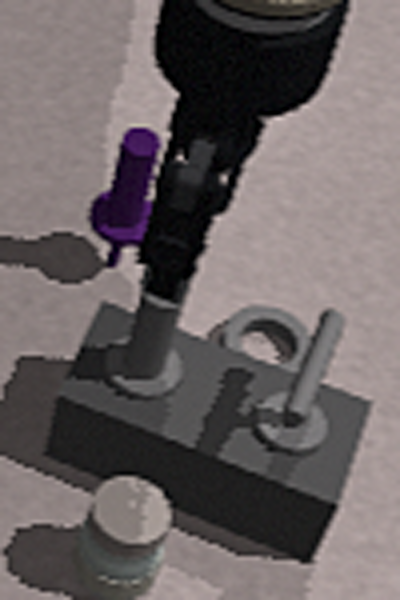

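View pics/t2_c105_140.png

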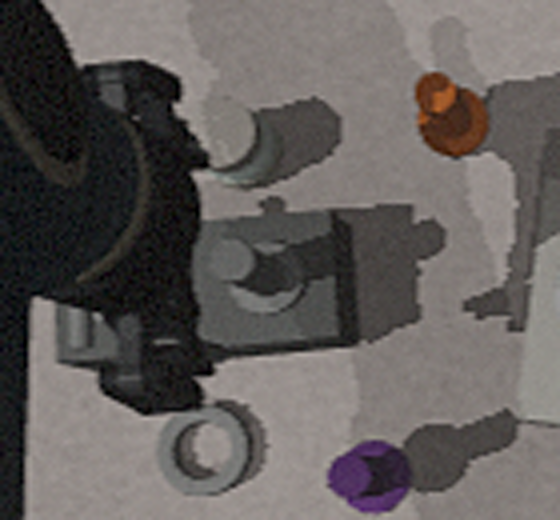

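The scene crop shows the gripper right over the handle (165,300), and the T-key (300,365) is clear. I'll correct the last few millimetres and go down.

{"api": "apply_moves", "payload": {"steps": [{"offset": [0.005, 0, 0.008], "rot": [0.003, 0.01, -0.002]}, {"offset": [0, 0, 0], "rot": [0, 0, 0]}, {"offset": [0, 0.025, 0], "rot": [0, 0, 0]}, {"offset": [0, 0.025, 0], "rot": [0, 0, 0]}, {"offset": [0, 0.018, 0], "rot": [0, 0, 0]}, {"offset": [0, 0, 0], "rot": [0, 0, 0]}]}}

```text
time: 4.05
tcp_pos: [0.5258, 0.2434, 0.0997]
ee_rot: [0.534, -0.523, 0.468, -0.471]
contact_force: [-0.0, 0.7, -0.3]
finger_gap: 0.0853
```

```bash
python3 -c "
from h import *
go([.5185,.241,.081],np.radians(6.8))"
```

```text
t 4.05 tcp [0.5258 0.2434 0.0997] F [-0.04  0.67 -0.29] gap 0.0853 q [-0.76  0.47  0.34  1.92 -0.22  0.78 -0.19]
zyaw 6.76 ydir [ 0.0125  0.0084 -0.9999] zdir [0.993 0.118 0.013]
rot [-0.0134 -0.0007 -0.0069]
offset tool [ 0.0016  0.0186 -0.0078] 0.02
```

{"api": "apply_moves", "payload": {"steps": [{"offset": [0.001, 0.006, -0.006], "rot": [-0.013, 0, -0.007]}, {"offset": [0, 0.006, 0], "rot": [0, 0, 0]}, {"offset": [0, 0.003, 0], "rot": [0, 0, 0]}, {"offset": [0, 0, 0], "rot": [0, 0, 0]}]}}

```text
time: 4.55
tcp_pos: [0.521, 0.2424, 0.0857]
ee_rot: [0.53, -0.528, 0.469, -0.47]
contact_force: [0.4, -0.8, -0.1]
finger_gap: 0.0853
```

```bash
python3 -c "
from h import *
go([.5185,.241,.081],np.radians(6.8))"
```

```text
t 4.55 tcp [0.521  0.2424 0.0857] F [ 0.44 -0.79 -0.09] gap 0.0853 q [-0.76  0.49  0.33  1.93 -0.23  0.76 -0.18]
zyaw 6.76 ydir [ 0.0028  0.0014 -1.    ] zdir [0.993 0.118 0.003]
rot [-0.003  -0.0007 -0.0011]
offset tool [ 0.0011  0.0047 -0.0027] 0.006
```

{"api": "apply_moves", "payload": {"steps": [{"offset": [0.001, 0.002, -0.003], "rot": [-0.003, 0, -0.001]}, {"offset": [0, 0, 0], "rot": [0, 0, 0]}]}}

```text
time: 4.8
tcp_pos: [0.5182, 0.2409, 0.0839]
ee_rot: [0.529, -0.528, 0.47, -0.47]
contact_force: [-0.4, 0.4, 0.3]
finger_gap: 0.0853
```

{"api": "apply_moves", "payload": {"steps": [{"offset": [0, 0, 0], "rot": [0, 0, 0]}, {"offset": [0, 0, 0], "rot": [0, 0, 0]}, {"offset": [0, 0, 0], "rot": [0, 0, 0]}, {"offset": [0, 0, 0], "rot": [0, 0, 0]}, {"offset": [0, 0, 0], "rot": [0, 0, 0]}, {"offset": [0, 0, 0], "rot": [0, 0, 0]}], "jaw": 0.015, "squeeze": 60}}

```text
time: 5.55
tcp_pos: [0.5186, 0.2411, 0.0844]
ee_rot: [0.529, -0.528, 0.47, -0.47]
contact_force: [-0.2, 0.6, -0.4]
finger_gap: 0.0201
```

```bash
python3 -c "
from h import *
go([.5185,.241,.15],np.radians(6.8))"
```

```text
t 5.55 tcp [0.5186 0.2411 0.0844] F [-0.24  0.56 -0.35] gap 0.0201 q [-0.76  0.49  0.33  1.93 -0.23  0.75 -0.18]
zyaw 6.76 ydir [ 1.1e-03  8.0e-04 -1.0e+00] zdir [0.993 0.118 0.001]
rot [-0.0011 -0.0008 -0.0007]
offset tool [ 0.0001 -0.0656 -0.    ] 0.066
```

{"api": "apply_moves", "payload": {"steps": [{"offset": [0, -0.01, 0], "rot": [0, 0, 0]}, {"offset": [0, -0.02, 0], "rot": [0, 0, 0]}, {"offset": [0, -0.02, 0], "rot": [0, 0, 0]}, {"offset": [0, -0.025, 0], "rot": [0, 0, 0]}, {"offset": [0, -0.025, 0], "rot": [0, 0, 0]}, {"offset": [0, -0.02, 0], "rot": [0, 0, 0]}, {"offset": [0, 0, 0], "rot": [0, 0, 0]}]}}

```text
time: 6.42
tcp_pos: [0.5173, 0.2401, 0.2094]
ee_rot: [-0.528, 0.529, -0.47, 0.47]
contact_force: [-0.4, -0.5, -1.5]
finger_gap: 0.0199
```

```bash
python3 -c "
from h import *
go([.4988,-.0168,.19],np.radians(6.8))
grab('scene','s3');grab('top','t3');crop('s3',300,130,440,300,3.5)"
```

```text
t 6.425 tcp [0.5173 0.2401 0.2094] F [-0.37 -0.47 -1.5 ] gap 0.0199 q [-0.81  0.33  0.39  1.83 -0.14  1.01 -0.25]
zyaw 6.71 ydir [-7.e-04 -4.e-04 -1.e+00] zdir [ 0.993  0.117 -0.001]
rot [ 0.0008 -0.0015  0.0003]
offset tool [ 0.253   0.0195 -0.0484] 0.258
```

View pics/s3_c300_130.png

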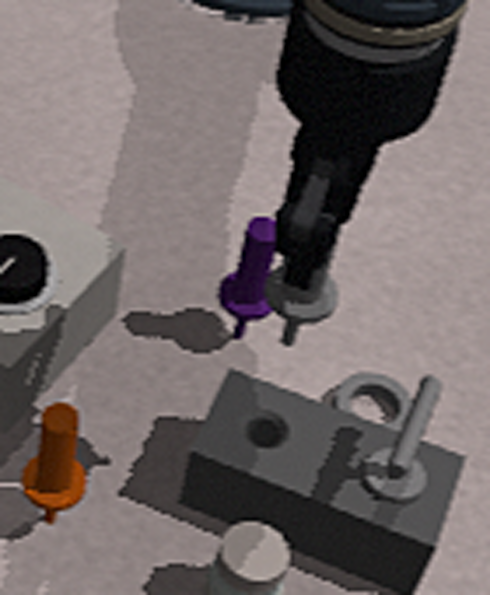

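The punch is out and hanging upright, with its tip at (382.6,227) and the guard around (388,215). The empty hole shows at (376.5,252.8). Check the tip and hole geometry.

```bash
python3 -c "
from h import *
print('tip exp',w2p('scene',[.5173,.2401,.145]),'guard exp',w2p('scene',[.5173,.2401,.188]))
print('hole',p2z('scene',376.1,252.4,.06), 'exp', w2p('scene',[.5185,.241,.06]))
print('top tip',w2p('top',[.5173,.2401,.145]))
crop('s3',360,200,410,265,9)
"
```

```text
tip exp (np.float64(380.6219035004087), np.float64(227.0956334036397), np.float64(0.880020605430802)) guard exp (np.float64(384.44676923125326), np.float64(213.3327732208743), np.float64(0.8476973672893562))
hole [0.51670246 0.24513334 0.06      ] exp (np.float64(373.974046911597), np.float64(252.10396373327427), np.float64(0.9429273018473837))
top tip (np.float64(161.0941002942239), np.float64(204.1480761837853), np.float64(0.7748365007576542))
```

View pics/s3_c360_200.png

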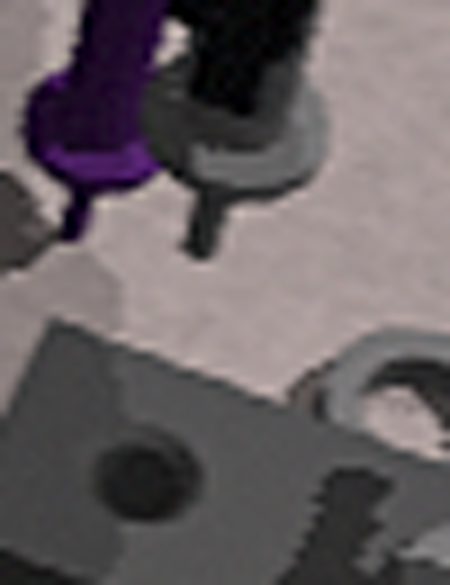

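Tip and hole show the same small bias in the scene camera (1–2 px), so the grip is straight. Next, over to the button.

{"api": "apply_moves", "payload": {"steps": [{"offset": [0.03, 0, -0.006], "rot": [0, 0, 0]}, {"offset": [0.04, 0, -0.007], "rot": [0, 0, 0]}, {"offset": [0.04, 0, -0.007], "rot": [0, 0, 0]}, {"offset": [0.04, 0, -0.007], "rot": [0, 0, 0]}, {"offset": [0.04, 0, -0.008], "rot": [0, 0, 0]}, {"offset": [0.03, 0, -0.008], "rot": [0, 0, 0]}, {"offset": [0, 0, 0], "rot": [0, 0, 0]}, {"offset": [0, 0, 0], "rot": [0, 0, 0]}]}}

```text
time: 7.52
tcp_pos: [0.4926, 0.0096, 0.199]
ee_rot: [-0.522, 0.536, -0.473, 0.466]
contact_force: [0.5, -0.3, -1.9]
finger_gap: 0.0198
```

```bash
python3 -c "
from h import *
go([.4985,-.0175,.19],np.radians(6.8))
"
```

```text
t 7.525 tcp [0.4926 0.0096 0.199 ] F [ 0.5  -0.33 -1.93] gap 0.0198 q [-0.53  0.23  0.49  2.   -0.12  0.96  0.14]
zyaw 6.85 ydir [-0.0209 -0.0085 -0.9997] zdir [ 0.993  0.119 -0.022]
rot [0.0217 0.0009 0.006 ]
offset tool [0.0276 0.0091 0.0028] 0.029
```

{"api": "apply_moves", "payload": {"steps": [{"offset": [0.02, 0, 0.002], "rot": [0.022, 0, 0.006]}, {"offset": [0.006, 0, 0], "rot": [0, 0, 0]}, {"offset": [0, 0.01, 0], "rot": [0, 0, 0]}, {"offset": [0, 0.01, 0], "rot": [0, 0, 0]}, {"offset": [0, 0.01, 0], "rot": [0, 0, 0]}, {"offset": [0, 0, 0], "rot": [0, 0, 0]}, {"offset": [0, 0, 0], "rot": [0, 0, 0]}]}}

```text
time: 8.4
tcp_pos: [0.4971, -0.0098, 0.1644]
ee_rot: [-0.53, 0.532, -0.468, 0.465]
contact_force: [-0.5, -0.1, -0.6]
finger_gap: 0.02
```

```bash
python3 -c "
from h import *
go([.4985,-.0175,.155],np.radians(6.8))
"
```

```text
t 8.4 tcp [ 0.4971 -0.0098  0.1644] F [-0.47 -0.15 -0.63] gap 0.02 q [-0.47  0.27  0.49  2.04 -0.17  0.87  0.24]
zyaw 7.43 ydir [-0.0048  0.001  -1.    ] zdir [ 0.992  0.129 -0.005]
rot [ 0.0047  0.011  -0.0016]
offset tool [0.0078 0.0094 0.0004] 0.012
```

{"api": "apply_moves", "payload": {"steps": [{"offset": [0.007, 0.003, 0.001], "rot": [0.004, 0.01, -0.001]}, {"offset": [0, 0, 0], "rot": [0, 0, 0]}, {"offset": [0, 0, 0], "rot": [0, 0, 0]}]}}

```text
time: 8.78
tcp_pos: [0.4996, -0.0174, 0.1618]
ee_rot: [0.529, -0.528, 0.469, -0.47]
contact_force: [1.1, -0.3, -2.3]
finger_gap: 0.0202
```

```bash
python3 -c "
from h import *
go([.4985,-.0175,.125],np.radians(6.8))
grab('scene','s4');grab('top','t4');crop('s4',240,130,340,240,6);crop('t4',235,170,335,260,6)
"
```

```text
t 8.775 tcp [ 0.4996 -0.0174  0.1618] F [ 1.12 -0.31 -2.32] gap 0.0202 q [-0.46  0.28  0.49  2.04 -0.17  0.86  0.25]
zyaw 6.78 ydir [ 1.e-03  5.e-04 -1.e+00] zdir [0.993 0.118 0.001]
rot [-0.0011 -0.0003 -0.0004]
offset tool [-0.      0.0368 -0.0012] 0.037
```

View pics/s4_c240_130.png

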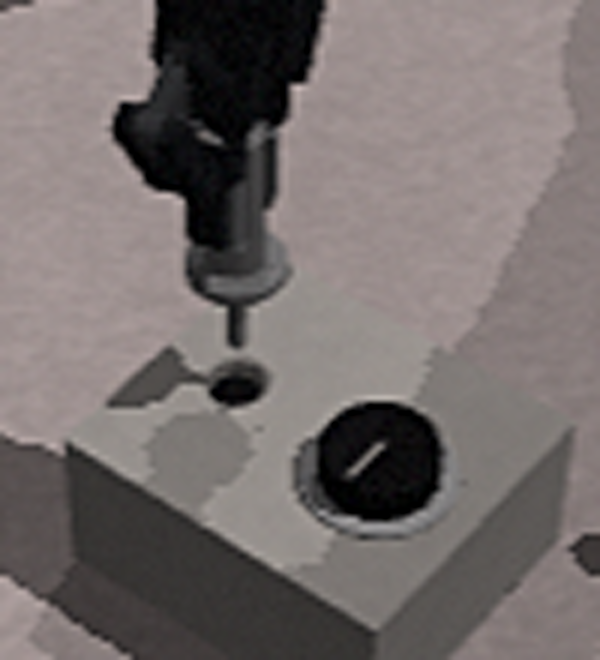

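View pics/t4_c235_170.png

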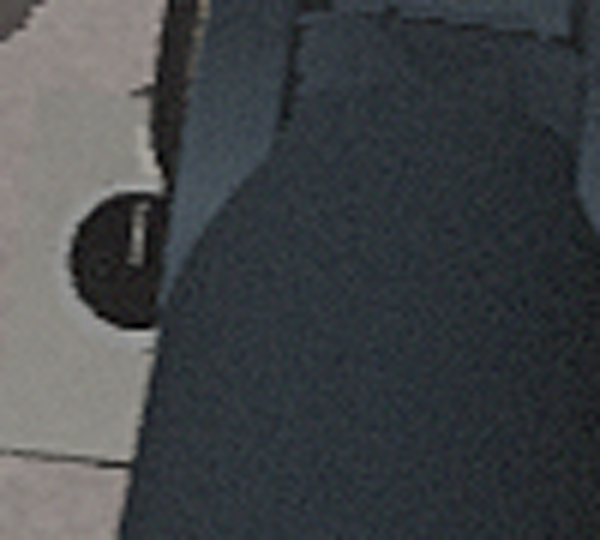

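In the scene crop the tip ends at (236,345) and the well's rim centre is at (239,380). I'll compare the two using the same camera.

```bash
python3 -c "
from h import *
print('tip',p2z('scene',278.8,186.6,.0974),'well',p2z('scene',279.3,192.8,.075), 'exp tip',w2p('scene',[.4996,-.0174,.0974]))
"
```

```text
tip [ 0.49852791 -0.01656187  0.0974    ] well [ 0.49707336 -0.01617475  0.075     ] exp tip (np.float64(278.2446637167994), np.float64(186.73721580595824), np.float64(1.0206208925992852))
```

{"api": "apply_moves", "payload": {"steps": [{"offset": [0, 0.006, -0.001], "rot": [0, 0, 0]}, {"offset": [0, 0.006, 0], "rot": [0, 0, 0]}, {"offset": [0, 0.006, 0], "rot": [0, 0, 0]}, {"offset": [0, 0, 0], "rot": [0, 0, 0]}, {"offset": [0, 0, 0], "rot": [0, 0, 0]}]}}

```text
time: 9.5
tcp_pos: [0.4983, -0.0172, 0.1422]
ee_rot: [0.529, -0.529, 0.469, -0.469]
contact_force: [0.2, -0.1, -2.3]
finger_gap: 0.0198
```

```bash
python3 -c "
from h import *
go([.4982,-.0177,.125],np.radians(6.8))
"
```

```text
t 9.5 tcp [ 0.4983 -0.0172  0.1422] F [ 0.16 -0.14 -2.28] gap 0.0198 q [-0.45  0.31  0.48  2.06 -0.19  0.82  0.27]
zyaw 6.82 ydir [ 1.e-04  5.e-04 -1.e+00] zdir [0.993 0.119 0.   ]
rot [-0.0002  0.0003 -0.0005]
offset tool [ 0.0005  0.0172 -0.0001] 0.017
```

{"api": "apply_moves", "payload": {"steps": [{"offset": [0, 0.005, 0], "rot": [0, 0, 0]}, {"offset": [0, 0.004, 0], "rot": [0, 0, 0]}, {"offset": [0, 0.002, 0], "rot": [0, 0, 0]}, {"offset": [0, 0.002, 0], "rot": [0, 0, 0]}, {"offset": [0, 0, 0], "rot": [0, 0, 0]}]}}

```text
time: 10.12
tcp_pos: [0.4986, -0.0172, 0.129]
ee_rot: [0.529, -0.528, 0.469, -0.469]
contact_force: [-0.9, -0.4, 1.3]
finger_gap: 0.0199
```

```bash
python3 -c "
from h import *
go([.4982,-.0177,.125],np.radians(6.8))
"
```

```text
t 10.125 tcp [ 0.4986 -0.0172  0.129 ] F [-0.9  -0.42  1.26] gap 0.0199 q [-0.44  0.33  0.47  2.07 -0.21  0.79  0.28]
zyaw 6.82 ydir [ 8.e-04  9.e-04 -1.e+00] zdir [0.993 0.119 0.001]
rot [-0.0009  0.0004 -0.0008]
offset tool [ 0.0005  0.004  -0.0005] 0.004
```

Contact felt (about 3.5 N). Press on.

{"api": "apply_moves", "payload": {"steps": [{"offset": [0, 0.002, 0], "rot": [0, 0, 0]}, {"offset": [0, 0.002, 0], "rot": [0, 0, 0]}, {"offset": [0, 0.002, 0], "rot": [0, 0, 0]}, {"offset": [0, 0.002, 0], "rot": [0, 0, 0]}]}}

```text
time: 10.62
tcp_pos: [0.4993, -0.0174, 0.1246]
ee_rot: [0.53, -0.528, 0.47, -0.469]
contact_force: [-7.5, -0.8, 23.2]
finger_gap: 0.02
```

```bash
python3 -c "
from h import *
go([.4982,-.0177,.125],np.radians(6.8))
"
```

```text
t 10.625 tcp [ 0.4993 -0.0174  0.1246] F [-7.49 -0.78 23.25] gap 0.02 q [-0.43  0.34  0.47  2.07 -0.22  0.78  0.29]
zyaw 6.8 ydir [ 7.0e-04  3.4e-03 -1.0e+00] zdir [0.993 0.118 0.001]
rot [-0.0011  0.0001 -0.0033]
offset tool [ 0.0002 -0.0004 -0.0011] 0.001
```

Fully down: the tip is at ~0.060 and the force has risen steeply to 23 N. Hold it with less force.

{"api": "apply_moves", "payload": {"steps": [{"offset": [0, 0.0005, 0], "rot": [0, 0, 0]}, {"offset": [0, 0.0005, 0], "rot": [0, 0, 0]}, {"offset": [0, 0.0005, 0], "rot": [0, 0, 0]}]}}

```text
time: 11.0
tcp_pos: [0.4989, -0.0175, 0.1252]
ee_rot: [0.53, -0.527, 0.471, -0.468]
contact_force: [-2.3, 0.0, 5.3]
finger_gap: 0.0197
```

```bash
python3 -c "
from h import *
go([.4985,-.0177,.21],np.radians(6.8))
grab('scene','s5');crop('s5',240,130,340,240,6)
"
```

```text
t 11.0 tcp [ 0.4989 -0.0175  0.1252] F [-2.32  0.03  5.29] gap 0.0197 q [-0.43  0.33  0.47  2.07 -0.22  0.78  0.29]
zyaw 6.78 ydir [-2.0e-04  5.4e-03 -1.0e+00] zdir [0.993 0.118 0.   ]
rot [-0.0005 -0.0003 -0.0054]
offset tool [-0.0003 -0.0848 -0.0004] 0.085
```

View pics/s5_c240_130.png

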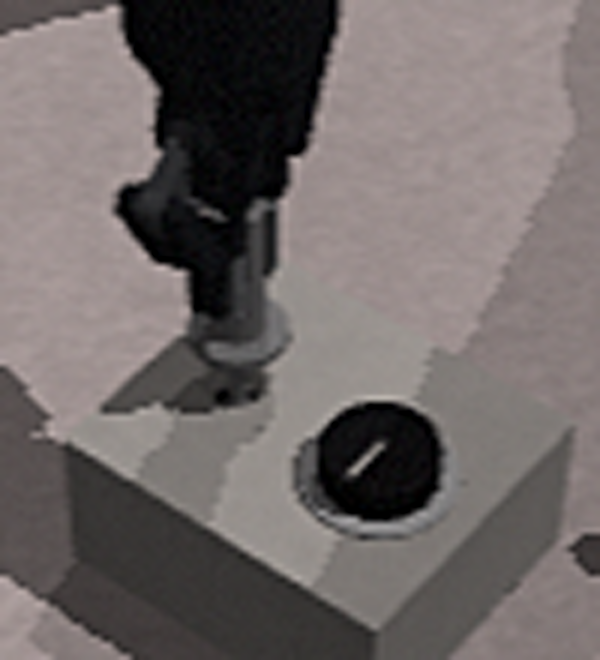

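The tip is inside the well (238,390) and the guard is above it at (238,345). Now lift out and check the grip for slip.

{"api": "apply_moves", "payload": {"steps": [{"offset": [0, -0.01, 0], "rot": [0, 0, -0.005]}, {"offset": [0, -0.02, 0], "rot": [0, 0, 0]}, {"offset": [0, -0.02, 0], "rot": [0, 0, 0]}, {"offset": [0, -0.02, 0], "rot": [0, 0, 0]}, {"offset": [0, -0.01, 0], "rot": [0, 0, 0]}, {"offset": [0, 0, 0], "rot": [0, 0, 0]}, {"offset": [0, 0, 0], "rot": [0, 0, 0]}]}}

```text
time: 11.92
tcp_pos: [0.4987, -0.0174, 0.2069]
ee_rot: [-0.528, 0.529, -0.469, 0.47]
contact_force: [-0.9, -0.1, -3.0]
finger_gap: 0.0201
```

```bash
python3 -c "
from h import *
go([.5183,.241,.21],np.radians(6.8))
grab('scene','s6');crop('s6',240,110,340,220,6)
p=manip.state()['tcp_pos'];print(w2p('scene',p-[0,0,.0644]),w2p('scene',p-[0,0,.0214]))
"
```

```text
t 11.925 tcp [ 0.4987 -0.0174  0.2069] F [-0.87 -0.12 -2.96] gap 0.0201 q [-0.49  0.22  0.51  2.   -0.13  0.96  0.2 ]
zyaw 6.8 ydir [ 9.e-04 -2.e-03 -1.e+00] zdir [0.993 0.118 0.001]
rot [-0.0007  0.      0.0021]
offset tool [-0.2542 -0.0036  0.0501] 0.259
(np.float64(278.41897274806036), np.float64(172.71546350487952), np.float64(0.9873099367800509)) (np.float64(278.354886976733), np.float64(158.65821690212672), np.float64(0.9549866986386051))
```

View pics/s6_c240_110.png

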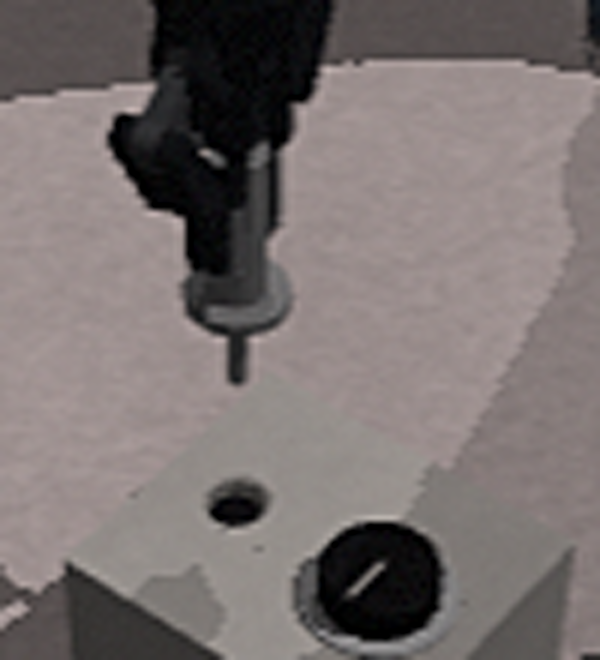

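The tip is at (279,173) against an expected (278.4,172.7), so there is no slip and the punch is still upright. Return to the stand.

{"api": "apply_moves", "payload": {"steps": [{"offset": [-0.03, 0, 0.006], "rot": [0, 0, 0.002]}, {"offset": [-0.04, 0, 0.008], "rot": [0, 0, 0]}, {"offset": [-0.04, 0, 0.008], "rot": [0, 0, 0]}, {"offset": [-0.04, 0, 0.008], "rot": [0, 0, 0]}, {"offset": [-0.04, 0, 0.008], "rot": [0, 0, 0]}, {"offset": [-0.03, 0, 0.006], "rot": [0, 0, 0]}, {"offset": [-0.01, 0, 0.002], "rot": [0, 0, 0]}, {"offset": [0, 0, 0], "rot": [0, 0, 0]}, {"offset": [0, 0, 0], "rot": [0, 0, 0]}]}}

```text
time: 13.1
tcp_pos: [0.5157, 0.2186, 0.1996]
ee_rot: [-0.523, 0.531, -0.472, 0.471]
contact_force: [-0.4, -0.5, -1.4]
finger_gap: 0.0199
```

```bash
python3 -c "
from h import *
go([.5183,.2413,.2],np.radians(6.8))
"
```

```text
t 13.1 tcp [0.5157 0.2186 0.1996] F [-0.41 -0.48 -1.37] gap 0.0199 q [-0.79  0.33  0.39  1.86 -0.14  1.   -0.22]
zyaw 6.41 ydir [-0.0094 -0.0077 -0.9999] zdir [ 0.994  0.112 -0.01 ]
rot [ 0.0102 -0.0067  0.0066]
offset tool [-0.0223 -0.0006  0.0051] 0.023
```

{"api": "apply_moves", "payload": {"steps": [{"offset": [-0.016, 0, 0.004], "rot": [0.01, -0.006, 0.006]}, {"offset": [-0.006, 0, 0.001], "rot": [0, 0, 0]}, {"offset": [0, 0.015, 0], "rot": [0, 0, 0]}, {"offset": [0, 0.015, 0], "rot": [0, 0, 0]}, {"offset": [0, 0, 0], "rot": [0, 0, 0]}, {"offset": [0, 0, 0], "rot": [0, 0, 0]}]}}

```text
time: 13.85
tcp_pos: [0.5183, 0.2392, 0.1667]
ee_rot: [-0.527, 0.528, -0.471, 0.471]
contact_force: [0.8, 0.2, -1.7]
finger_gap: 0.0202
```

```bash
python3 -c "
from h import *
go([.5183,.2413,.14],np.radians(6.8))
"
```

```text
t 13.85 tcp [0.5183 0.2392 0.1667] F [ 0.79  0.2  -1.73] gap 0.0202 q [-0.8   0.38  0.37  1.87 -0.17  0.92 -0.23]
zyaw 6.53 ydir [-8.0e-04 -1.7e-03 -1.0e+00] zdir [ 0.994  0.114 -0.001]
rot [ 0.001  -0.0047  0.0016]
offset tool [-0.0021  0.0267  0.0003] 0.027
```

{"api": "apply_moves", "payload": {"steps": [{"offset": [-0.002, 0.01, 0], "rot": [0.001, -0.004, 0.001]}, {"offset": [0, 0.01, 0], "rot": [0, 0, 0]}, {"offset": [0, 0.006, 0], "rot": [0, 0, 0]}, {"offset": [0, 0, 0], "rot": [0, 0, 0]}, {"offset": [0, 0, 0], "rot": [0, 0, 0]}]}}

```text
time: 14.48
tcp_pos: [0.5184, 0.2413, 0.1391]
ee_rot: [0.529, -0.528, 0.469, -0.47]
contact_force: [0.3, -0.7, -1.4]
finger_gap: 0.02
```

```bash
python3 -c "
from h import *
go([.5185,.2413,.084],np.radians(6.8))
grab('scene','s7');crop('s7',340,190,440,300,6)
"
```

```text
t 14.475 tcp [0.5184 0.2413 0.1391] F [ 0.3  -0.71 -1.43] gap 0.02 q [-0.79  0.41  0.36  1.9  -0.19  0.87 -0.22]
zyaw 6.76 ydir [ 7.e-04 -2.e-04 -1.e+00] zdir [0.993 0.118 0.001]
rot [-0.0007 -0.0007  0.0003]
offset tool [0.     0.0551 0.0001] 0.055
```

View pics/s7_c340_190.png

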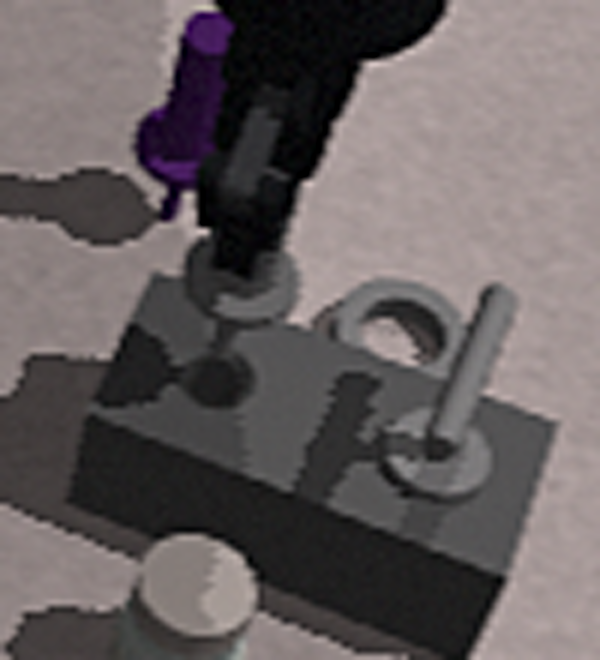

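The tip (223,350) is straight above the hole (222,380). Lower in.

{"api": "apply_moves", "payload": {"steps": [{"offset": [0, 0.01, 0], "rot": [0, 0, 0]}, {"offset": [0, 0.01, 0], "rot": [0, 0, 0]}, {"offset": [0, 0.01, 0], "rot": [0, 0, 0]}, {"offset": [0, 0.01, 0], "rot": [0, 0, 0]}, {"offset": [0, 0.005, 0], "rot": [0, 0, 0]}, {"offset": [0, 0, 0], "rot": [0, 0, 0]}, {"offset": [0, 0, 0], "rot": [0, 0, 0]}]}}

```text
time: 15.4
tcp_pos: [0.5184, 0.2413, 0.0908]
ee_rot: [0.529, -0.529, 0.469, -0.47]
contact_force: [0.8, 0.3, -1.9]
finger_gap: 0.0197
```

```bash
python3 -c "
from h import *
go([.5185,.2413,.084],np.radians(6.8))
"
```

```text
t 15.4 tcp [0.5184 0.2413 0.0908] F [ 0.76  0.27 -1.86] gap 0.0197 q [-0.77  0.48  0.34  1.93 -0.22  0.77 -0.19]
zyaw 6.76 ydir [ 5.e-04 -3.e-04 -1.e+00] zdir [0.993 0.118 0.   ]
rot [-0.0005 -0.0007  0.0003]
offset tool [0.     0.0068 0.0001] 0.007
```

{"api": "apply_moves", "payload": {"steps": [{"offset": [0, 0.003, 0], "rot": [0, 0, 0]}, {"offset": [0, 0.002, 0], "rot": [0, 0, 0]}, {"offset": [0, 0.001, 0], "rot": [0, 0, 0]}, {"offset": [0, 0, 0], "rot": [0, 0, 0]}]}}

```text
time: 15.9
tcp_pos: [0.5188, 0.2416, 0.0851]
ee_rot: [0.529, -0.528, 0.469, -0.47]
contact_force: [-0.0, -0.2, -1.1]
finger_gap: 0.0198
```

```bash
python3 -c "
from h import *
go([.5185,.2413,.084],np.radians(6.8))
"
```

```text
t 15.9 tcp [0.5188 0.2416 0.0851] F [-0.02 -0.23 -1.06] gap 0.0198 q [-0.76  0.49  0.34  1.93 -0.23  0.76 -0.18]
zyaw 6.77 ydir [ 1.8e-03  6.0e-04 -1.0e+00] zdir [0.993 0.118 0.002]
rot [-0.0019 -0.0006 -0.0003]
offset tool [ 0.0003  0.0011 -0.0004] 0.001
```

{"api": "apply_moves", "payload": {"steps": [{"offset": [0, 0.001, 0], "rot": [0, 0, 0]}, {"offset": [0, 0.0005, 0], "rot": [0, 0, 0]}, {"offset": [0, 0, 0], "rot": [0, 0, 0]}]}}

```text
time: 16.27
tcp_pos: [0.519, 0.2416, 0.0844]
ee_rot: [0.529, -0.528, 0.469, -0.47]
contact_force: [0.8, -0.4, -2.4]
finger_gap: 0.02
```

{"api": "apply_moves", "payload": {"steps": [{"offset": [0, 0, 0], "rot": [0, 0, 0]}, {"offset": [0, 0, 0], "rot": [0, 0, 0]}, {"offset": [0, 0, 0], "rot": [0, 0, 0]}, {"offset": [0, 0, 0], "rot": [0, 0, 0]}, {"offset": [0, 0, 0], "rot": [0, 0, 0]}, {"offset": [0, 0, 0], "rot": [0, 0, 0]}], "jaw": 0.0854}}

```text
time: 17.02
tcp_pos: [0.5197, 0.242, 0.0845]
ee_rot: [0.53, -0.527, 0.469, -0.47]
contact_force: [0.4, 0.3, 1.1]
finger_gap: 0.0853
```

```bash
python3 -c "
from h import *
go([.5185,.2413,.2],np.radians(6.8))
grab('scene','s8');crop('s8',340,190,440,300,6)
"
```

```text
t 17.025 tcp [0.5197 0.242  0.0845] F [0.42 0.31 1.13] gap 0.0853 q [-0.76  0.49  0.33  1.93 -0.23  0.75 -0.18]
zyaw 6.76 ydir [ 0.0037  0.0017 -1.    ] zdir [0.993 0.118 0.004]
rot [-0.0039 -0.0007 -0.0013]
offset tool [ 0.0004 -0.1155 -0.0008] 0.116
```

View pics/s8_c340_190.png

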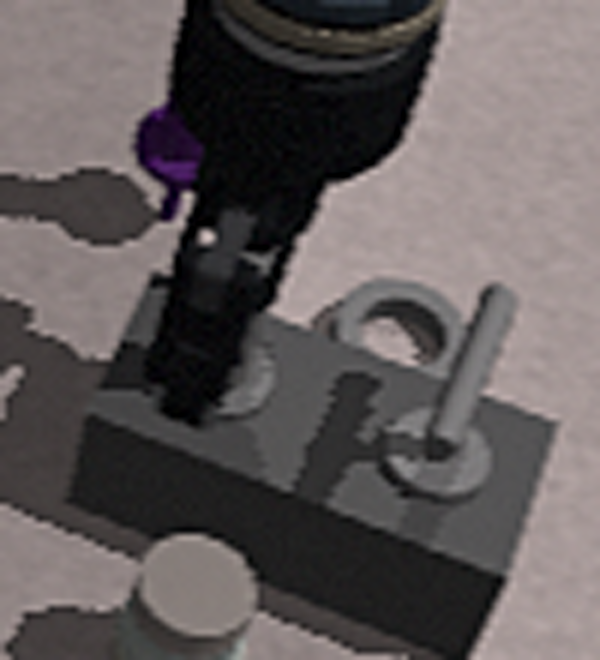

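The jaws are open and the guard sits on the stand at (245,385). Now straight up.

{"api": "apply_moves", "payload": {"steps": [{"offset": [0, -0.01, 0], "rot": [0, 0, 0]}, {"offset": [0, -0.02, 0], "rot": [0, 0, 0]}, {"offset": [0, -0.025, 0], "rot": [0, 0, 0]}, {"offset": [0, -0.03, 0], "rot": [0, 0, 0]}, {"offset": [0, -0.03, 0], "rot": [0, 0, 0]}, {"offset": [0, -0.02, 0], "rot": [0, 0, 0]}, {"offset": [0, 0, 0], "rot": [0, 0, 0]}, {"offset": [0, 0, 0], "rot": [0, 0, 0]}, {"offset": [0, 0, 0], "rot": [0, 0, 0]}]}}

```text
time: 18.2
tcp_pos: [0.5189, 0.241, 0.2263]
ee_rot: [0.53, -0.527, 0.469, -0.471]
contact_force: [-0.1, -0.9, -0.5]
finger_gap: 0.0854
```

```bash
python3 -c "
from h import *
go(None)
grab('scene','s9');crop('s9',340,200,440,310,6);crop('s9',245,170,345,255,6)
a,_=load('s0');b,_=load('s9')
"
```

```text
t 18.2 tcp [0.5189 0.241  0.2263] F [-0.07 -0.85 -0.46] gap 0.0854 q [-0.82  0.31  0.39  1.81 -0.14  1.04 -0.26]
zyaw 6.71 ydir [ 0.0045  0.0022 -1.    ] zdir [0.993 0.117 0.005]
```

View pics/s9_c340_200.png

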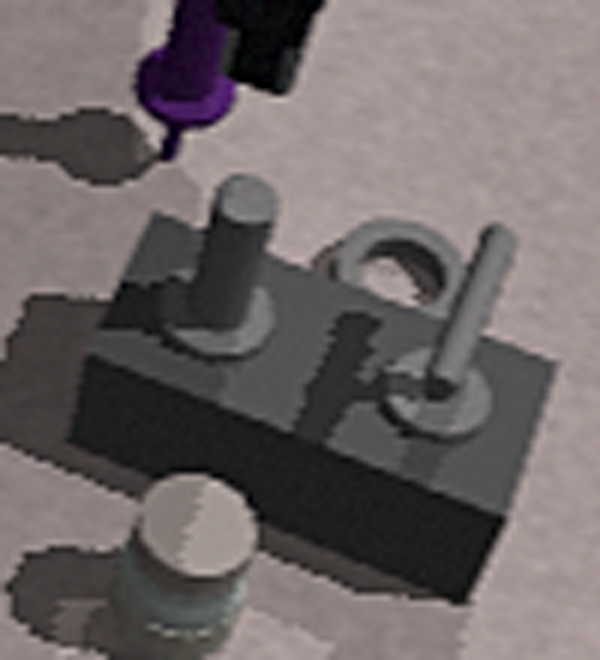

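View pics/s9_c245_170.png

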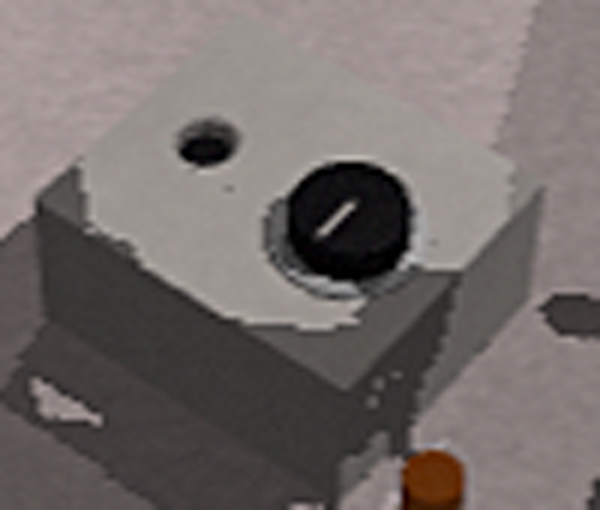

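The punch stands with its handle top at crop (246,197), the same pixel as at the start. Its guard is flat on the stand, the T-key is unmoved, and the button looks up, as before. Handing in.

```bash
python3 -c "
from h import *
print(manip.close_job())"
```

```text
the job is handed in; nothing more can be done
None
```

I pressed the reset button on the controller with the big dial using the punch's tip, then put the punch back in its own stand hole. The job was handed in at about 18 s of the 53 s allowed.

- **Press:** The tip reached about 0.060 m above the table, where the button's bottom stop should be (0.061 m). The measured force peaked at about 23 N, then dropped to about 5 N while I held it for roughly another 0.4 s. The button's joint value can't be read directly, so "fully down" is inferred from tip height and the steep force rise.
- **Punch:** In the last picture its handle top is at the same pixel as at the start, and the guard lies flat on the stand. It did not slip in the grip during the press.
- **Everything else:** In the same picture the T-key is unmoved and the reset button looks as it did at the start. I never went near the other controller. The gripper is open and clear above the stand, with only about 1 N of force reading.
- **Disagreement:** The two cameras differed by about 1–4 mm on the punch, hole and button positions, which was within the clearances.

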